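# Load the mill jar and spring its retaining bar in between the posts

## Task

Stand the narrow steel sample jar, kept upright all the way, down in the round seat of the mill. Then lock it in by springing the retaining bar between the mill's two posts over the jar: squeeze its plunger against the tall post so that the bar fits between the posts, and let it spring out so that the plunger sits in the recess of the tall post and the fixed pin in the recess of the short post, both fully home. Leave the wide jar, the beaker and the brush where they are, and let go of everything.

Things in the scene. Friction and masses are not known exactly. Their poses are not given: they have to be found in the camera images.
- mill: Fixed bench mill, a grey box 200 (x) x 260 (y) x 80 mm high, dial strip on its -x face; place and yaw vary. Origin: centre of its underside on the bench, z up. On its deck: a round jar seat in the middle and two steel posts, 46 mm wide (x), 23 mm thick (y), flat inner faces at y = +80 and -80 mm. The +y post is tall (top 240 mm above the bench), the -y post short (207.5 mm).
- well_floor (a point): Centre of the floor of the jar's seat on the mill's deck, 80 mm above the bench; axes as the mill's. The seat is a dark rubber ring of inner diameter 63 mm, outer 74 mm, 12 mm high.
- tall_recess (a point): Mouth centre of the tall post's blind recess (mill frame x 0, y +80, z 191 mm; axes as the mill's): 17 x 17 mm square (z 182.5 to 199.5), 9 mm deep towards the mill's +y. The inner face above it is smooth and flat up to the post's top: the plunger may be pressed against it there and slid down until it snaps in.
- short_recess (a point): Mouth centre of the short post's blind recess (mill frame x 0, y -80, z 191 mm; axes as the mill's): 17 x 17 mm square (z 182.5 to 199.5), 9 mm deep towards the mill's -y, closed above by 8 mm of steel.
- tall_seat (a point): Where the plunger's tip lies when home: at the bottom of the tall post's recess, the plunger resting on its lower edge (mill frame x 0, y +89, z 188 mm).
- short_seat (a point): Where the fixed pin's tip lies when home: at the bottom of the short post's recess, the pin resting on its lower edge (mill frame x 0, y -89, z 188 mm).
- jar_center (a point): Centre of the narrow sample jar, half-way up: a loose upright steel cylinder with a black lid of the same diameter, 56 mm in diameter, 80 mm high, about 0.45 kg. When seated its top is 160 mm above the bench, 6 mm below the fitted bar. It swaps places with the wide jar and the beaker.
- bar_center (a point): Centre of the loose bar, 17 mm above its underside; 0.36 kg. Aluminium block with a round collar (22 mm wide) at +y: y -55 to +55 mm, 24 mm wide (x), 34 mm high; starts on its underside, z up. Long sprung plunger at +y, shorter fixed pin at -y, both 11 mm thick with round tips, axis 5 mm above this point. 183 mm overall. Fitted: underside 166 mm above the bench, this point at mill y -4 mm.
- plunger_tip (a point): Tip of the plunger, on the pin axis; 98 mm along the bar's +y from its centre when out (it stands out 43 mm). Axes as the bar's.
- pin_tip (a point): Tip of the fixed pin, on the pin axis, 85 mm along the bar's -y from its centre (it stands out 30 mm). Axes as the bar's.
- plunger (a joint): How far the plunger is pressed in, m: 0 fully out, 0.034 at its stop. Spring: about 1.5 N at 0 plus 0.25 N per mm (8 N at 27 mm). Fitted it reads about 0.005; for the fixed pin to pass the short post's inner face with the plunger still against the tall post's inner face it must be pressed at least 23 mm.
- wide_jar_center (a point): Bystander: centre of a wider, lower lidded steel jar, 86 mm in diameter, 62 mm high. Too wide for the seat.
- beaker_center (a point): Bystander: centre of an open white ceramic beaker, 72 mm in diameter at the rim, 88 mm high.
- brush: Bystander: a hand brush lying on the bench beyond the work, about 200 mm long; origin under its middle.
Mind the look-alikes: they are no part of the job. Leave any green or yellow look-alike of the part that bears jar_center alone.

How it is judged:
By the outcome, as a careful person would: the job done as asked, in the order asked, and still so for the second after the job is handed in, with the robot touching nothing.
It also fails if it takes over 69 s, if anything falls off the work surface, if the arm or the gripper's body presses on something with over 40 N, if the wrist force passes 120 N, or if a joint passes its speed limit or range.

## Robot

A 7-joint arm with a two-finger parallel gripper is mounted at the origin on the work surface. World frame = base frame: x ahead of the robot, y to its left, z up, the work surface at z = 0. Lengths are in m, angles in degrees, forces in N, time in s.
With the tool pointing down it reaches from about 0.425 to 0.875 m from the base axis. Payload 4.7 kg.
Tool frame: the origin (TCP) lies at the very end of the fingers, on their centre line; the grasp point (between the pads) lies 19 mm behind it; z points along the fingers, y is the line along which they close (so a half turn about z gives the same grasp; the last joint's range is limited). The gripper opens to 87 mm and grips with 3 to 60 N. Pads are 19 mm wide; open, the fingers measure 117 mm over their backs; the gripper's body (75 mm by 190 mm) begins 51 mm behind the grasp point.
Start: joints at [0.808, 18.392, -4.016, 83.108, 1.295, 78.541, -3.26], TCP at [0.65, -0, 0.223] pointing down, gripper open.
Joint ranges: [-163.93, 163.93], [-17.29, 119.83], [-79.2, 71.16], [3.27, 140.29], [-89.18, 269.18], [5.43, 117.66], [-154.24, 154.24]. Speed limits (degrees/s): [147.25, 147.25, 180, 180, 180, 180, 180].

## Interface

Orientations are given as [roll, pitch, yaw] about the fixed x, y, z axes, in that order (R = Rz(yaw) Ry(pitch) Rx(roll)).
In Python, from cell import telemetry, cams, env gives the robot as it stands.
- The arm moves only by the tool arm_command, never from a script. Its argument "series" is text: rows parted by semicolons, each of 5 numbers parted by spaces: the shift along the tool's x, y, z in mm, then the turn about the tool's z in rad, then the closure in counts, from 0 (fully open) to 255 (shut). A call has 1 to 20 rows; each row shifts and turns the commanded pose from where the row before left it, along the tool's axes as they then stand; what a row does not reach is not made up. A row lasts 1/12 s, in which the tool goes at most 41.7 mm and 7.16 degrees, less where a joint would pass 70% of its speed; a pose out of reach is approached as far as the arm can. A call is refused whole if a number of a shift passes 41.7 or a number of a turn 0.125, either way. A call with a gripper value outside its range is refused whole. The fingers move at their own pace and stop on an object; "squeeze" is the grip in N (left out, the last holds). Time passes only in rows, so rows that do not move let the fingers close. It gives the time, the measured TCP pose, the force, the opening and the grip force at its end, in the units of the state.
- telemetry.get_obs(): the state, without advancing time (a new reading comes with each control period).
- cams.read_camera(name): name is "scene" or "side" or "wrist"; returns the picture (400x640x3 uint8, blue, green, red); there is no depth.
- cams.calibration(name): a dict with "K" (3x3 intrinsics, pixels), "origin" and "rotation" of the camera in the world; the wrist camera has in their place "hand_eye" (4x4, takes a point from camera to tool coordinates, whose origin is the TCP and whose axes are the flange's). Camera axes: x right, y down, z forward; pixel columns grow to the right and rows downward; lengths in m; the calibration is good to about 2 mm. A picture is of the moment at which its call begins: read the wrist's pose just before it. calibration takes no time and is no camera call.
- env.sign_off(): hands the job in; it is judged then, once.
The state is a dict: "time_s": time; "qpos": joint angles; "joint_velocities": joint speeds; "effort": joint torques, N m; "tool_pos": TCP position; "tool_rot": TCP orientation; "force": force on the tool from outside, world axes, zero at the start; "wrist_torque": the same for the moment, N m; "grip_width": finger opening in m; "grasp_force": force on a finger pad.
Only numpy, scipy, OpenCV 4.12 (cv2) and the standard library are available. Lean on these libraries where they do the work, as an engineer would, in place of code of your own. Each camera call takes 0.05 s, during which the arm holds its last target. There are 200 camera calls.

## Working session

There is one attempt and no reset: what is moved stays moved. The work goes in short steps, Python scripts to look and compute and a tool call to move; the robot and the scene stay as the last step left them, time stands still between calls to the robot, and variables do not carry over. Pictures are saved under pics/ and viewed, at most 10 in all, crops included, and the job is handed in when it is done.

Besides the shell and the picture viewer there is one more tool, called after "Call:" in YAML: its name, and indented under it one key for each argument. arm_command: Moves the arm, as the interface text tells. Its arguments: {"type":"object","properties":{"series":{"type":"string"},"squeeze":{"type":"number"}},"required":["series"]}

```bash
mkdir -p pics; ls; cat > h.py <<'E'
import numpy as np, cv2
from cell import telemetry, cams, env
from scipy.spatial.transform import Rotation as R
def grab(n):
    o=telemetry.get_obs(); im=cams.read_camera(n); c=cams.calibration(n); K=np.array(c["K"])
    if n=="wrist":
        T=np.eye(4); T[:3,:3]=R.from_euler('xyz',o["tool_rot"],degrees=True).as_matrix(); T[:3,3]=o["tool_pos"]
        T=T@np.array(c["hand_eye"]); return im,K,T[:3,3],T[:3,:3]
    return im,K,np.array(c["origin"]),np.array(c["rotation"])
def ray(K,Rm,uv):
    d=Rm@np.linalg.inv(K)@np.array([uv[0],uv[1],1.]); return d/np.linalg.norm(d)
def plane(cam,uv,z):
    K,o,Rm=cam; d=ray(K,Rm,uv); return o+d*(z-o[2])/d[2]
def proj(cam,p):
    K,o,Rm=cam; q=K@(Rm.T@(np.array(p)-o)); return q[:2]/q[2]
def tri(c1,u1,c2,u2):
    A=np.zeros((3,3));b=np.zeros(3)
    for c,u in((c1,u1),(c2,u2)):
        d=ray(c[0],c[2],u);P=np.eye(3)-np.outer(d,d);A+=P;b+=P@c[1]
    return np.linalg.solve(A,b)
E
python3 - <<'E'
from h import *
print(telemetry.get_obs())
for n in("scene","side","wrist"):
    im,K,o,Rm=grab(n); cv2.imwrite(f"pics/{n}0.png",im); np.savez(f"pics/{n}0.npz",K=K,o=o,R=Rm); print(n,K[0,0],o,Rm[:,2])
a=np.vstack([cv2.imread("pics/scene0.png")])
E
```

```text
pics
{'time_s': 0.0, 'qpos': array([ 0.80922309, 18.439778  , -4.01693517, 83.17528711,  1.29548354,
       78.54215481, -3.25931121]), 'joint_velocities': array([ 0.01678489,  0.04172667, -0.02599578, -0.03674318, -0.0890264 ,
       -0.07943231,  0.03682521]), 'effort': array([-2.58547143e-04, -4.91284704e+01, -4.03903294e-01, -3.12526345e+01,
       -6.40594075e-02,  4.37659642e-02,  1.61017233e-04]), 'tool_pos': array([ 6.49432909e-01, -5.48044991e-05,  2.21450213e-01]), 'tool_rot': array([-1.79888060e+02,  5.87871468e-03,  9.00026582e+01]), 'force': array([-0.55528882,  0.2173014 ,  0.96881435]), 'wrist_torque': array([-0.03232564,  0.06056195,  0.00035938]), 'grasp_force': 0.0, 'grip_width': 0.08672041492030544}Traceback (most recent call last):
  File "<stdin>", line 4, in <module>
IndexError: too many indices for array: array is 1-dimensional, but 2 were indexed
```

View pics/scene0.png

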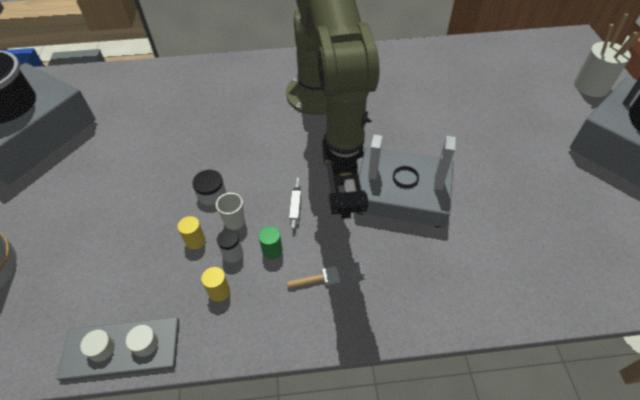

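The scene view shows the candidates for the jar: the narrow steel one at (230,247), the wide jar (208,185), the beaker (230,210), yellow cans (191,233) and (215,285), and a green can (270,243). The bar is at (295,204), the mill at (407,180), with one post at (375,157) and the other at (446,163).

```bash
python3 - <<'E'
from h import *
for n in("scene","side","wrist"): print(n,cams.calibration(n))
for n in("side","wrist"):
    im=cams.read_camera(n); cv2.imwrite(f"pics/{n}0.png",im)
im=cams.read_camera("scene"); cv2.imwrite("pics/scene0.png",im)
cv2.imwrite("pics/crop0.png",cv2.resize(im[150:310,160:480],None,fx=2.5,fy=2.5,interpolation=cv2.INTER_CUBIC))
E
```

```text
scene {'K': array([[452.13021139,   0.        , 322.91617266],
       [  0.        , 452.13021139, 199.4207685 ],
       [  0.        ,   0.        ,   1.        ]]), 'origin': array([ 1.27309991, -0.10053958,  1.05884695]), 'rotation': array([-142.86639111,    0.73105749,   83.75663558])}
side {'K': array([[444.53741629,   0.        , 317.68101796],
       [  0.        , 444.53741629, 195.88844176],
       [  0.        ,   0.        ,   1.        ]]), 'origin': array([ 0.40168633, -0.87281568,  0.68889957]), 'rotation': array([-123.45992215,    0.5413698 ,   -9.92548538])}
wrist {'K': array([[286.68573565,   0.        , 320.94890685],
       [  0.        , 286.68573565, 197.85569906],
       [  0.        ,   0.        ,   1.        ]]), 'hand_eye': array([[-1.67044796e-03, -9.52600622e-01, -3.04219106e-01,
         8.44879158e-02],
       [ 9.99998033e-01, -1.26586603e-03, -1.52712273e-03,
         5.23533663e-05],
       [ 1.06963743e-03, -3.04221059e-01,  9.52600863e-01,
        -1.62909786e-01],
       [ 0.00000000e+00,  0.00000000e+00,  0.00000000e+00,
         1.00000000e+00]])}
```

View pics/side0.png

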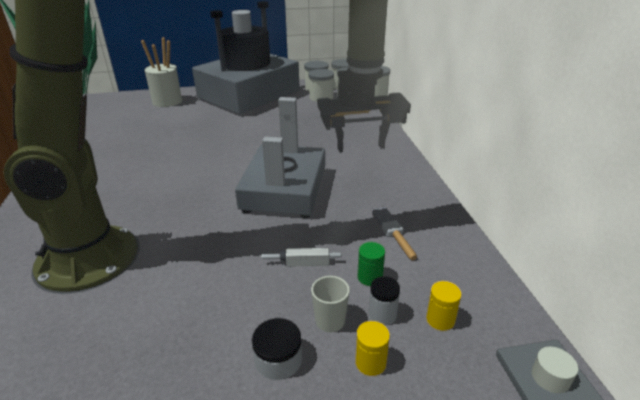

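View pics/crop0.png

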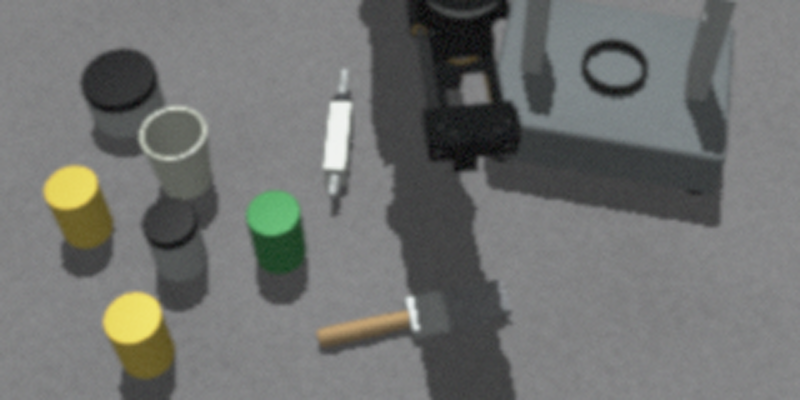

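```bash
python3 - <<'E'
s=open('h.py').read()
s=s.replace('np.array(c["rotation"])',"R.from_euler('xyz',c[\"rotation\"],degrees=True).as_matrix()")
s+='''
def cam(n):
    im,K,o,Rm=grab(n); return im,(K,o,Rm)
'''
open('h.py','w').write(s)
E
python3 - <<'E'
from h import *
im,c=cam("scene"); im2,c2=cam("side")
f=lambda n,a,b:print(n,tri(c,a,c2,b).round(3))
f("jar lid",(228,239),(385,289))
f("wide lid",(208,180),(277,337))
f("beaker rim",(230,205),(330,291))
f("green top",(270,235),(371,250))
f("yel1",(190,225),(373,333)); f("yel2",(214,276),(446,291))
f("ring",(406,177),(286,164))
f("tall top",(449,140),(288,99)); f("short top",(376,139),(273,141))
f("bar",(296,206),(308,256)); 
for n,u in(("near tip",(298,180)),("far tip",(293,231))): print(n,plane(c,u,.022).round(3))
for n,u in(("L tip",(262,257)),("R tip",(341,255))): print(n,plane(c2,u,.022).round(3))
E
```

```text
jar lid [ 0.627 -0.29   0.07 ]
wide lid [ 0.412 -0.354  0.057]
beaker rim [ 0.522 -0.284  0.077]
green top [ 0.63  -0.181  0.075]
yel1 [ 0.575 -0.39   0.074]
yel2 [ 0.735 -0.321  0.077]
ring [0.493 0.204 0.087]
tall top [0.515 0.287 0.243]
short top [0.455 0.116 0.206]
bar [ 0.505 -0.108  0.017]
near tip [ 0.41  -0.094  0.022]
far tip [ 0.589 -0.121  0.022]
L tip [ 0.403 -0.101  0.022]
R tip [ 0.579 -0.127  0.022]
```

Call:
arm_command:
  series: "0 0 -25 0 0;25 -30 -20 0 0;25 -30 -20 0 0;25 -30 -20 0 0;25 -30 0 0 0;0 0 0 0 0;0 0 0 0 0;0 0 0 0 0"

```text
time_s: 0.97
tool_pos: [0.5347, 0.0957, 0.3046]
tool_rot: [180.0, 0.0, 90.0]
force: [0.4, -0.8, -0.5]
grip_width: 0.087
grasp_force: 0.0
```

```bash
cat > snap.py <<'E'
import sys
from h import *
n,f=sys.argv[1:3]
im,c=cam(n); cv2.imwrite(f"pics/{f}.png",im); np.savez(f"pics/{f}.npz",K=c[0],o=c[1],R=c[2])
o=telemetry.get_obs(); print(o["time_s"],o["tool_pos"],o["tool_rot"])
E
python3 snap.py wrist m1
```

```text
1.0167 [0.53500836 0.09500607 0.30425064] [-1.79999535e+02  4.39895296e-02  8.99139042e+01]
```

View pics/m1.png

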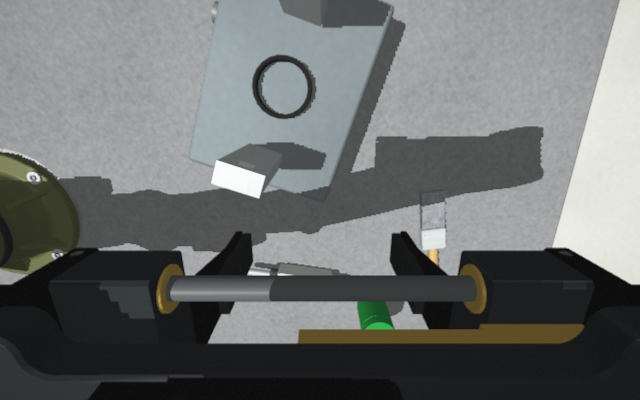

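The wrist view shows the seat ring at (284,86), the short post's white top at (240,178), and the mill yawed about -17°. The tall post is cut off at the top, so I'm moving on for a second view.

Call:
arm_command:
  series: "30 0 0 0 0;30 0 0 0 0;30 0 0 0 0;0 0 0 0 0;0 0 0 0 0"

```text
time_s: 1.43
tool_pos: [0.5349, 0.1871, 0.3034]
tool_rot: [-179.9, 0.0, 90.1]
force: [0.0, -0.4, -1.0]
grip_width: 0.0868
grasp_force: 0.0
```

```bash
python3 snap.py wrist m2
```

```text
1.4833 [0.53527937 0.18516321 0.30351828] [-1.79918720e+02  6.85480955e-02  8.99443707e+01]
```

View pics/m2.png

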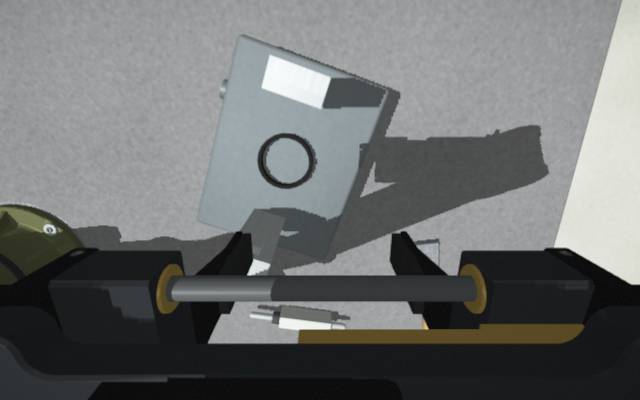

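The second view shows the ring at (287,160), the tall post's top at (297,81) and the deck's top corners at (240,36), (392,92), (198,222) and (325,262). Next I fit these features.

```bash
cat > mill.py <<'E'
from h import *
def ld(f):
    d=np.load(f"pics/{f}.npz"); return cv2.imread(f"pics/{f}.png"),(d["K"],d["o"],d["R"])
def quad(im,box,lo):
    x0,y0,x1,y1=box; g=im[y0:y1,x0:x1].min(2); m=(g>lo).astype(np.uint8)
    cs,_=cv2.findContours(m,0,2); k=max(cs,key=cv2.contourArea); r=cv2.minAreaRect(k)
    return (np.array(r[0])+(x0,y0)),r[1],r[2],cv2.boxPoints(r)+np.array((x0,y0)),cv2.contourArea(k)
def ring(im,box):
    x0,y0,x1,y1=box; g=im[y0:y1,x0:x1].max(2); m=(g<70).astype(np.uint8)
    cs,h=cv2.findContours(m,cv2.RETR_CCOMP,1); out=[]
    for k in sorted(cs,key=cv2.contourArea)[-2:]:
        e=cv2.fitEllipse(k); out.append((np.array(e[0])+(x0,y0),e[1]))
    return out
E
python3 - <<'E'
from mill import *
a,ca=ld("m1"); b,cb=ld("m2")
ra=ring(a,(245,45,325,125)); rb=ring(b,(250,125,325,197)); print(ra,rb)
for i in(0,1): print("ring tri",tri(ca,ra[i][0],cb,rb[i][0]), plane(ca,ra[i][0],.092),plane(cb,rb[i][0],.092))
g=b[40:120,250:345].min(2); print(g[20:60:5,::6])
for T in(150,185,205):
  q=quad(b,(250,40,345,120),T); print("tall",q)
  P=np.array([plane(cb,u,.24) for u in q[3]]); print(P.mean(0),[np.linalg.norm(P[i]-P[i-1]).round(4) for i in range(4)],[np.degrees(np.arctan2(*(P[i]-P[i-1])[1::-1])).round(1) for i in range(4)])
q=quad(a,(200,140,290,205),200);print("short",q)
P=np.array([plane(ca,u,.2075) for u in q[3]]); print(P.mean(0),[np.linalg.norm(P[i]-P[i-1]).round(4) for i in range(4)],[np.degrees(np.arctan2(*(P[i]-P[i-1])[1::-1])).round(1) for i in range(4)])
# deck corners
C=np.array([plane(cb,u,.08) for u in((240,36),(395,92),(325,261),(198,222))]);print(C.round(4),[np.linalg.norm(C[i]-C[i-1]).round(4) for i in range(4)],[np.degrees(np.arctan2(*(C[i]-C[i-1])[1::-1])).round(1) for i in range(4)],C.mean(0))
E
```

```text
[(array([283.05757904,  87.23078156]), (50.261375427246094, 54.6590690612793)), (array([282.36677933,  86.52296448]), (58.3284797668457, 62.79998779296875))] [(array([286.07575226, 160.26076889]), (45.47677230834961, 48.22996520996094)), (array([285.61629486, 160.47787094]), (53.47955322265625, 55.12849044799805))]
ring tri [0.48731851 0.20270408 0.08539812] [0.48815688 0.20231648 0.092     ] [0.4881252  0.20389829 0.092     ]
ring tri [0.48717615 0.20324701 0.0900109 ] [0.48734591 0.20312701 0.092     ] [0.48750961 0.2036099  0.092     ]
[[154 153 151 207 243 244 185 151 152 136 101  96 158 160 159 162]
 [151 152 151 245 246 245 243 243 205 153 150 140 114  94 164 163]
 [153 152 153 246 248 245 244 245 240 242 228 151 150 145 122  93]
 [153 153 153 245 249 246 245 246 242 240 244 237 231 162 148 145]
 [154 152 169 246 245 246 246 246 243 241 241 239 236 236  73  73]
 [155 153 230 246 245 244 242 242 243 244 238 241 236 174  71  73]
 [155 154 157 203 246 244 243 240 239 238 237 241 238  75  73  72]
 [151 154 157 157 156 173 239 240 238 236 235 233 237  72  73  72]]
tall (array([290.5
[... 1265 characters left out ...]
(51.76066589355469, 24.13041877746582), 17.878698348999023, array([[208.65692902, 182.66352463],
       [216.06503296, 159.69839859],
       [265.32610321, 175.58906937],
       [257.91799927, 198.5541954 ]]), 1141.5)
[0.45625133 0.11531221 0.2075    ] [np.float64(0.0477), np.float64(0.0236), np.float64(0.0466), np.float64(0.0239)] [np.float64(160.8), np.float64(66.5), np.float64(-18.7), np.float64(-110.6)]
[[0.4369 0.3518 0.08  ]
 [0.6276 0.2888 0.08  ]
 [0.5402 0.0473 0.08  ]
 [0.355  0.1111 0.08  ]] [np.float64(0.2543), np.float64(0.2009), np.float64(0.2568), np.float64(0.1958)] [np.float64(71.2), np.float64(-18.3), np.float64(-109.9), np.float64(161.0)] [0.48992188 0.19975748 0.08      ]
```

Call:
arm_command:
  series: "-41 4 0 0 0;-41 4 0 0 0;-41 4 0 0 0;-41 4 0 0 0;-41 4 0 0 0;-41 4 0 0 0;-41 4 0 0 0;-41 4 0 0 0;-41 4 0 0 0;-41 4 0 0 0;-41 4 0 0 0;0 0 0 0 0;0 0 0 0 0"

```text
time_s: 2.57
tool_pos: [0.5761, -0.2713, 0.3034]
tool_rot: [-179.9, 0.1, 89.4]
force: [-0.0, 1.6, -0.6]
grip_width: 0.0868
grasp_force: 0.0
```

```bash
python3 snap.py wrist j1
```

```text
2.6167 [ 0.577154   -0.26802642  0.30372574] [-1.79908057e+02  1.30881390e-02  8.96746999e+01]
```

View pics/j1.png

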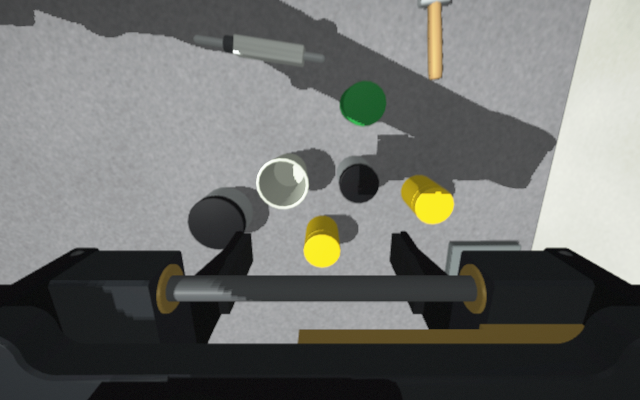

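The wide view shows the jar's lid at (359,182). The bar's plunger tip is at (196,39), with the dark collar at (230,44), and its pin tip at (323,58). So the plunger points towards the robot.

```bash
python3 - <<'E'
from mill import *
a,ca=ld("j1")
g=a[150:215,330:390].max(2); m=((g<56)).astype(np.uint8)
cs,_=cv2.findContours(m,0,1); k=max(cs,key=cv2.contourArea); c,r=cv2.minEnclosingCircle(k); e=cv2.fitEllipse(k); print("lid",c,r,e,cv2.contourArea(k),np.median(g[25:40,22:36]))
u=np.array(e[0])+(330,150); print(plane(ca,u,.08), "expect r px", 28/ (0.387/286.7)/1000)
print(np.array2string(a[182,330:392].max(1)))
s=cv2.imread("pics/scene0.png"); 
from h import cam
_,cs_=cam("scene"); _,c2=cam("side")
print("tri side",tri(ca,u,c2,(385,289)), "tri scene",tri(ca,u,cs_,(228,239)))
P=plane(ca,(195.5,38.5),.022);N=plane(ca,(323,58.5),.022);d=P-N;L=np.linalg.norm(d);print("bar",P,N,L,np.degrees(np.arctan2(d[1],d[0])), "centre", N+d/L*.085)
for u in((265,50),): print("bar mid",plane(ca,u,.034))
E
```

```text
lid (28.77463722229004, 32.451534271240234) 19.550193786621094 ((28.791847229003906, 32.620277404785156), (37.41031265258789, 38.25221252441406), 87.16691589355469) 1122.0 29.0
[ 0.62750129 -0.28891068  0.08      ] expect r px 20.74315245478036
[105 149 167 162 162 165 166 162 127  67  50  50  43  42  43  42  40  41
  40  40  40  39  40  38  39  39  39  38  34  24  21  20  19  21  19  19
  21  20  20  20  21  23  22  20  21  20  23  20  30  66  83  78  81  81
  81  91 114 137 156 164 165 163]
tri side [ 0.62855862 -0.29154158  0.06984889] tri scene [ 0.62829902 -0.28921529  0.07437941]
bar [ 0.4034837  -0.09595341  0.022     ] [ 0.5795187  -0.12325388  0.022     ] 0.17813937207366753 171.1844869510154 centre [ 0.49552281 -0.11022734  0.022     ]
bar mid [ 0.50073934 -0.11349242  0.034     ]
```

Call:
arm_command:
  series: "-10 25 20 0 0;-11 25 20 0 0;0 0 20 0.125 0;0 0 20 0.125 0;0 0 20 0.125 0;0 0 20 0.125 0;0 0 20 0.125 0;0 0 20 0.125 0;0 0 8 0.125 0;0 0 0 0 0;0 0 0 0 0;0 0 0 0 0"
  squeeze: 25

```text
time_s: 3.72
tool_pos: [0.6295, -0.2852, 0.138]
tool_rot: [179.9, -0.1, 40.1]
force: [-0.1, -0.5, 1.1]
grip_width: 0.0869
grasp_force: 0.0
```

```bash
python3 snap.py wrist j2; python3 - <<'E'
from mill import *
a,ca=ld("j2"); p=proj(ca,(.628,-.289,.08)); print(p)
c=a[200:340,200:440]; cv2.imwrite("pics/j2c.png",cv2.resize(c,None,fx=3,fy=3))
E
```

```text
3.7667 [ 0.62952512 -0.28551114  0.13821319] [ 1.79880921e+02 -8.41094007e-02  4.00639507e+01]
[323.82675816 217.81786302]
```

View pics/j2c.png

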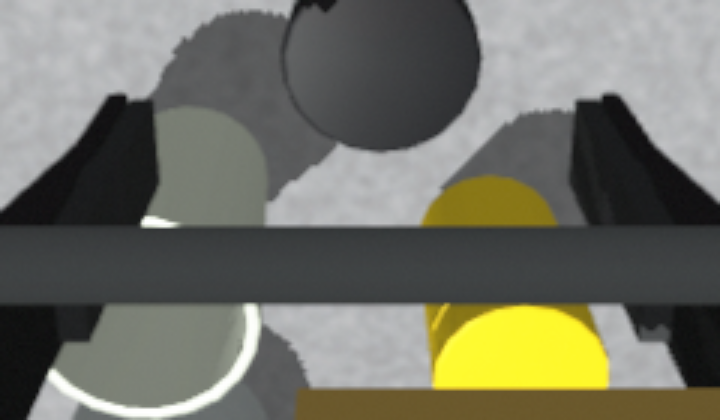

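The close crop shows the black-lidded steel jar centred at about pixel (327,217), between and above the finger line. The beaker and the yellow can are clear of the fingers, so the choice is confirmed and I descend.

Call:
arm_command:
  series: "-3.5 4 15 0 0;0 0 25 0 0;0 0 25 0 0;0 0 20 0 0;0 0 8 0 0;0 0 0 0 0;0 0 0 0 255;0 0 0 0 255;0 0 0 0 255;0 0 0 0 255;0 0 0 0 255;0 0 0 0 255"
  squeeze: 35

```text
time_s: 4.77
tool_pos: [0.629, -0.2915, 0.0444]
tool_rot: [179.9, -0.0, 39.9]
force: [-0.7, 0.4, 1.0]
grip_width: 0.0551
grasp_force: 35.1
```

Call:
arm_command:
  series: "0 0 -20 0 255;0 0 -36 0 255;0 0 -36 -0.11 255;0 0 -36 -0.11 255;0 0 -36 -0.11 255;0 0 -36 -0.11 255;0 0 -36 -0.11 255;0 0 -30 0 255;0 0 0 0 255;0 0 0 0 255"

```text
time_s: 5.6
tool_pos: [0.6288, -0.2915, 0.3108]
tool_rot: [179.8, 0.0, 71.3]
force: [-0.2, 0.5, -5.2]
grip_width: 0.0553
grasp_force: 35.0
```

Call:
arm_command:
  series: "15 -10 0 0 255;29 -20 0 0 255;29 -20 0 0 255;29 -20 0 0 255;29 -20 0 0 255;29 -20 0 0 255;29 -20 0 0 255;29 -20 0 0 255;29 -20 0 0 255;29 -20 0 0 255;29 -20 0 0 255;29 -20 0 0 255;29 -20 0 0 255;29 -20 0 0 255;29 -20 0 0 255;2 -3 0 0 255;0 0 0 0 255;0 0 0 0 255;0 0 0 0 255"

```text
time_s: 7.18
tool_pos: [0.4857, 0.2015, 0.3077]
tool_rot: [-179.9, 0.2, 71.3]
force: [-0.3, -0.7, -4.3]
grip_width: 0.0557
grasp_force: 35.0
```

```bash
python3 snap.py wrist m3;  python3 snap.py scene s3; python3 -c "
import cv2,numpy as np
a=cv2.imread('pics/m3.png');b=cv2.imread('pics/s3.png')[60:260,330:530]
cv2.imwrite('pics/v3.png',np.vstack([cv2.resize(a[:,120:520],(400,400))[:,:],])) if 0 else cv2.imwrite('pics/v3.png',np.hstack([a[:,160:480],cv2.resize(b,(400,400))]))"
```

```text
7.2333 [0.48597936 0.20138736 0.30817052] [-1.79926498e+02  1.16451666e-01  7.12220311e+01]
7.2833 [0.48611301 0.20158242 0.30854842] [-1.79947191e+02  7.88979264e-02  7.12209542e+01]
```

View pics/v3.png

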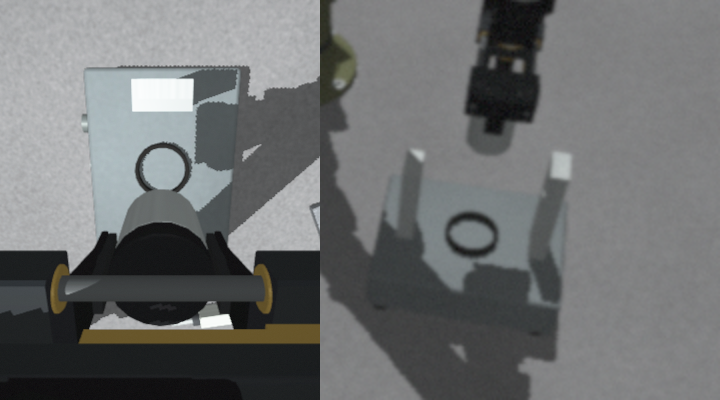

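The mill now lies square in the wrist view, with the ring at (323,168), the tall post's top at (322,95) and the jar held upright over the seat. I re-fit the ring and post from this pose.

```bash
python3 - <<'E'
from mill import *
b,cb=ld("m3")
x0,y0,x1,y1=290,135,356,190
m=(b[y0:y1,x0:x1].max(2)<70).astype(np.uint8)
ys,xs=np.nonzero(m)
cs,_=cv2.findContours(m[:52],cv2.RETR_CCOMP,1)
for k in sorted(cs,key=cv2.contourArea)[-2:]:
    e=cv2.fitEllipse(k); u=np.array(e[0])+(x0,y0); print(u,e[1],plane(cb,u,.092))
q=quad(b,(280,70,365,120),205); P=np.array([plane(cb,u,.24) for u in q[3]]); print("tall",q[0],P.mean(0),[np.degrees(np.arctan2(*(P[i]-P[i-1])[1::-1])).round(1) for i in range(4)])
t=P.mean(0); y=np.radians(71.3); print("mill origin from post",t[:2]-.0915*np.array([np.cos(y),np.sin(y)]))
# jar lid in hand: 
E
```

```text
[322.24132156 168.79040527] (48.808109283447266, 50.45808410644531) [0.48767439 0.20485946 0.092     ]
tall [321.5  94.5] [0.51547059 0.28909743 0.24      ] [np.float64(69.3), np.float64(-18.9), np.float64(-106.9), np.float64(161.2)]
mill origin from post [0.4861345  0.20242769]
```

Call:
arm_command:
  series: "1 0.5 20 0 255;0 0 30 0 255;0 0 30 0 255;0 0 30 0 255;0 0 30 0 255;0 0 20 0 255;0 0 8 0 255;0 0 0 0 255;0 0 0 0 255;0 0 0 0 255"

```text
time_s: 8.12
tool_pos: [0.4881, 0.2044, 0.1435]
tool_rot: [179.8, -0.1, 71.3]
force: [-1.1, -0.1, -2.8]
grip_width: 0.0553
grasp_force: 35.0
```

Call:
arm_command:
  series: "0 0 3 0 255;0 0 3 0 255;0 0 3 0 255;0 0 3 0 255;0 0 2 0 255;0 0 0 0 255;0 0 0 0 255"

```text
time_s: 8.7
tool_pos: [0.4865, 0.204, 0.1273]
tool_rot: [-180.0, 0.0, 71.4]
force: [0.0, 0.2, -3.4]
grip_width: 0.0549
grasp_force: 35.0
```

Call:
arm_command:
  series: "0 0 1.5 0 255;0 0 1 0 255;0 0 1 0 255;0 0 0 0 255;0 0 0 0 255"

```text
time_s: 9.12
tool_pos: [0.4867, 0.2041, 0.1243]
tool_rot: [180.0, -0.0, 71.4]
force: [-1.4, -0.7, -1.7]
grip_width: 0.0551
grasp_force: 35.0
```

Call:
arm_command:
  series: "0 0 0.5 0 255;0 0 0 0 255;0 0 0 0 0;0 0 0 0 0;0 0 0 0 0;0 0 0 0 0;0 0 0 0 0;0 0 -20 0 0;0 0 -35 0 0;0 0 -35 0 0;0 0 -35 0 0;0 0 -35 0 0;0 0 -20 0 0;0 0 0 0 0;0 0 0 0 0"

```text
time_s: 10.37
tool_pos: [0.4873, 0.2044, 0.3048]
tool_rot: [179.9, -0.1, 71.4]
force: [-0.2, 0.2, -0.2]
grip_width: 0.0869
grasp_force: 0.0
```

```bash
python3 snap.py wrist m4; python3 snap.py side d4; python3 snap.py scene s4; python3 - <<'E'
from mill import *
b,cb=ld("m4"); s,c1=ld("d4"); q,c2=ld("s4")
for z in(.16,.172): print(z,"wrist",proj(cb,(.487,.203,z)),"side",proj(c1,(.487,.203,z)),"scene",proj(c2,(.487,.203,z)))
cv2.imwrite("pics/v4.png",np.hstack([b[100:400,170:470],cv2.resize(s[80:230,220:345],(250,300),interpolation=2),cv2.resize(q[110:235,350:470],(240,250))[:,:].copy() if 0 else cv2.resize(q[110:235,350:470],(250,300),interpolation=2)]))
E
```

```text
10.4167 [0.48651691 0.20405977 0.30305882] [-1.79996842e+02  1.09399185e-02  7.13819224e+01]
10.4667 [0.48607909 0.20384168 0.3021292 ] [-1.79915254e+02  8.14786867e-02  7.13851072e+01]
10.5167 [0.48594463 0.2037127  0.30175259] [-1.79880803e+02  1.10185173e-01  7.13766244e+01]
0.16 wrist [321.29188427 187.44681956] side [281.62499448 139.64845111] scene [408.28172887 158.78126636]
0.172 wrist [321.31757793 190.44345622] side [281.38051056 135.56824504] scene [408.90640629 155.71900436]
```

View pics/v4.png

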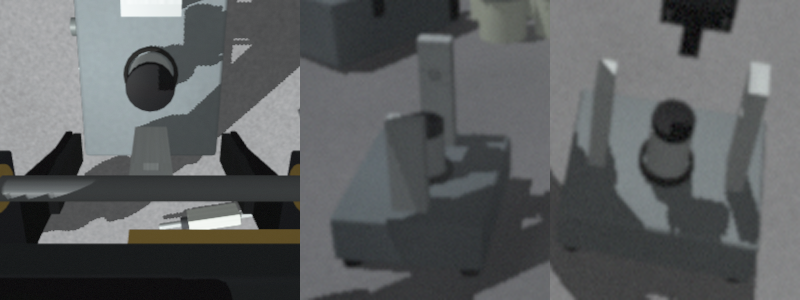

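The jar's lid is at wrist pixel (321,187), against a prediction of (321.3,187.4) for a fully seated jar, and the side and scene views show it upright in the ring. Next is the bar.

Call:
arm_command:
  series: "-20 8 0 0 0;-34 13 0 0 0;-34 13 0 0 0;-34 13 0 0 0;-34 13 0 0 0;-34 13 0 0 0;-34 12 0 0 0;-34 12 0 0 0;-34 12 0 0 0;-2 0 0 0 0;0 0 0 0 0"

```text
time_s: 11.43
tool_pos: [0.4949, -0.112, 0.3019]
tool_rot: [-179.8, 0.0, 71.1]
force: [-0.1, 1.2, -0.2]
grip_width: 0.0873
grasp_force: 0.0
```

Call:
arm_command:
  series: "0 0 4 -0.1245 0;0 0 4 -0.1245 0;0 0 4 -0.1245 0;0 0 4 -0.1245 0;0 0 4 -0.1245 0;0 0 4 -0.1245 0;0 0 4 -0.1245 0;0 0 4 -0.1245 0;0 0 4 -0.1245 0;0 0 4 -0.1245 0;0 0 4 -0.1245 0;0 0 4 -0.1245 0;0 0 4 -0.1245 0;0 0 4 -0.1245 0;0 0 0 0 0;0 0 0 0 0;0 0 0 0 0"

```text
time_s: 12.85
tool_pos: [0.496, -0.1083, 0.2473]
tool_rot: [180.0, -0.0, 171.2]
force: [-0.5, -1.0, 0.3]
grip_width: 0.0872
grasp_force: 0.0
```

```bash
python3 snap.py wrist b1; python3 - <<'E'
from mill import *
b,cb=ld("b1"); print(telemetry.get_obs()["qpos"].round(1))
P=proj(cb,(.405,-.096,.022));N=proj(cb,(.583,-.124,.022)); print("pred",P,N)
g=b.max(2).astype(int)
print("col profile mid"); 
c=((P+N)/2).astype(int)
for r in range(int(P[1])-12 if P[1]<N[1] else int(N[1])-12, int(max(P[1],N[1]))+14,6):
    print(r,' '.join(map(str,g[r,c[0]-30:c[0]+31:2])))
E
```

```text
12.9 [ 0.49613754 -0.10856238  0.24753524] [ 1.79991142e+02 -4.04472866e-03  1.71168980e+02]
[  2.2   0.3   7.2 101.1  -0.   78.6  90.6]
pred [319.17660722 100.41833983] [319.40088197 229.60173489]
col profile mid
88 172 171 171 175 176 174 173 179 175 169 178 173 166 169 171 169 168 171 169 166 167 169 164 168 133 86 85 82 82 84 84
94 171 174 173 170 170 169 170 171 170 169 168 167 165 161 168 174 180 179 174 169 166 172 174 171 119 86 85 84 81 79 81
100 173 170 170 170 175 175 175 182 177 171 173 175 169 218 252 235 182 168 171 177 173 169 165 165 85 86 88 86 83 83 83
106 171 169 168 169 171 173 171 170 168 170 171 170 159 205 237 221 173 173 171 172 172 171 168 105 86 85 85 84 84 86 87
112 174 172 170 171 172 171 170 169 173 179 178 176 158 203 235 222 174 140 167 164 169 168 132 85 86 85 86 87 86 84 83
118 168 172 169 168 166 169 172 169 172 180 179 172 151 203 234 222 175 85 167 165 162 141 86 85 82 83 81 81 84 86 87
124 173 167 161 168 176 168 167 173 171 173 179 174 162 202 233 222 175 144 171 102 87 86 86 83 82 82 85 87 87 85 84
130 169 177 174 168 171 170 172 173 173 175 172
[... 1457 characters left out ...]
5 84 82
208 171 172 175 173 171 168 172 172 168 172 167 247 250 248 248 245 248 247 245 133 85 84 86 84 83 83 84 85 85 80 81
214 173 176 173 173 171 174 177 171 171 167 165 172 165 173 224 223 186 83 145 162 84 86 87 84 87 85 87 86 83 80 83
220 183 174 176 176 173 168 170 176 169 177 178 173 173 172 223 224 187 139 173 152 85 85 87 85 86 82 81 82 83 85 86
226 173 172 170 168 172 170 171 170 168 173 179 171 166 176 223 225 188 142 171 168 85 87 85 85 84 85 85 82 85 83 83
232 168 167 170 168 169 172 154 171 169 174 173 174 174 171 170 171 168 166 173 174 87 85 83 81 84 84 84 84 86 88 85
238 87 85 84 110 83 83 84 82 84 171 171 173 177 174 166 170 171 171 178 177 84 85 82 82 84 83 82 84 84 86 86
```

```bash
cat > bar.py <<'E'
from mill import *
import sys
b,cb=ld(sys.argv[1]); g=b.max(2)
m=(b.min(2)>190).astype(np.uint8); m[:,:290]=0; m[:,350:]=0; m[235:]=0
n,l,st,ce=cv2.connectedComponentsWithStats(m); ok=max(range(1,n),key=lambda i:st[i,4]); blk=l==ok
rows=np.nonzero(blk.sum(1)>12)[0]; r0,r1=rows[1],rows[-2]
T=[];
for r in rows[2:-2]:
    xs=np.nonzero(blk[r])[0]; T.append(plane(cb,((xs[0]+xs[-1])/2,r),.034)[:2])
T=np.array(T); vx,vy,x,y=cv2.fitLine(T.astype(np.float32),cv2.DIST_L2,0,.01,.01).ravel(); d=np.array([vx,vy]); d*=-np.sign(d[0])
p0=np.array([x,y]); e=plane(cb,(318,rows[-1]+.5),.034)[:2]
col=g[80:240,316:320].max(1).astype(int); on=np.nonzero(g[80:240,317:321].max(1)>205)[0]+80
pt=plane(cb,(318.5,on[0]-1),.022)[:2]; pn=plane(cb,(318.5,on[-1]+1),.022)[:2]
print("az",np.degrees(np.arctan2(d[1],d[0])),"rows",rows[0],rows[-1],on[0],on[-1])
for nme,q,off in(("blkend",e,.055),("plunger",pt,-.098),("pin",pn,.085)):
    print(nme,p0+d*((q-p0)@d+off))
E
python3 bar.py b1
```

```text
az 171.41568 rows 144 211 98 227
blkend [ 0.49588711 -0.11237678]
plunger [ 0.49741385 -0.11260725]
pin [ 0.49618609 -0.11242191]
```

Call:
arm_command:
  series: "-1 -4 20 0 0;0 0 35 0 0;0 0 35 0 0;0 0 35 0 0;0 0 35 0 0;0 0 30 0 0;0 0 20 0 0;0 0 10 0 0;0 0 0 0 0;0 0 0 0 0;0 0 0 0 0"
  squeeze: 50

```text
time_s: 13.82
tool_pos: [0.498, -0.1136, 0.0292]
tool_rot: [180.0, 0.2, 171.2]
force: [-0.1, 0.1, -0.2]
grip_width: 0.0872
grasp_force: 0.0
```

Call:
arm_command:
  series: "0 0 10 0 0;0 0 8 0 0;0 0 5 0 0;0 0 0 0 0;0 0 0 0 0;0 0 0 0 255;0 0 0 0 255;0 0 0 0 255;0 0 0 0 255;0 0 0 0 255;0 0 0 0 255;0 0 0 0 255;0 0 0 0 255;0 0 0 0 255;0 0 0 0 255"

```text
time_s: 15.07
tool_pos: [0.4964, -0.1134, 0.0045]
tool_rot: [-180.0, -0.0, 171.2]
force: [0.1, -0.1, -0.1]
grip_width: 0.0284
grasp_force: 0.0
```

Call:
arm_command:
  series: "0 0 0 0 255;0 0 0 0 255;0 0 0 0 255;0 0 0 0 255"

```text
time_s: 15.4
tool_pos: [0.4965, -0.1133, 0.0045]
tool_rot: [180.0, 0.0, 171.3]
force: [-0.8, 0.6, 0.1]
grip_width: 0.0237
grasp_force: 50.0
```

Call:
arm_command:
  series: "0 0 -15 0 255;0 0 -35 0 255;0 0 -35 0 255;0 0 -35 0 255;0 0 -35 0.12 255;0 0 -35 0.12 255;0 0 -35 0.12 255;0 0 -35 0.12 255;0 0 -36 0.12 255;0 0 0 0.12 255;0 0 0 0.12 255;0 0 0 0.12 255;0 0 0 0.12 255;0 0 0 0.12 255;0 0 0 0.12 255;0 0 0 0.12 255;0 0 0 0.12 255;0 0 0 0.12 255;0 0 0 0.065 255;0 0 0 0 255"

```text
time_s: 17.07
tool_pos: [0.4957, -0.1136, 0.2993]
tool_rot: [-179.9, 0.0, 71.2]
force: [-0.3, -0.4, -3.2]
grip_width: 0.0236
grasp_force: 50.0
```

Call:
arm_command:
  series: "15 -6 0 0 255;30 -12 0 0 255;30 -12 0 0 255;30 -12 0 0 255;30 -12 0 0 255;30 -12 0 0 255;30 -12 0 0 255;30 -12 0 0 255;30 -12 0 0 255;15 -8 0 0 255;5 -2 0 0 255;0 0 0 0 255;0 0 0 0 255;0 0 0 0 255"

```text
time_s: 18.23
tool_pos: [0.4791, 0.1808, 0.3002]
tool_rot: [180.0, 0.1, 71.1]
force: [-0.0, 0.4, -4.0]
grip_width: 0.0237
grasp_force: 50.0
```

```bash
python3 snap.py wrist f1; python3 - <<'E'
from mill import *
b,cb=ld("f1"); o=telemetry.get_obs()
q=quad(b,(260,20,400,160),205); P=np.array([plane(cb,u,.24) for u in q[3]]);print(q[0],q[1],q[4]); t=P.mean(0); print("tall",t,[np.degrees(np.arctan2(*(P[i]-P[i-1])[1::-1])).round(1) for i in range(4)],[np.linalg.norm(P[i]-P[i-1]).round(4) for i in range(4)])
y=np.radians(o["tool_rot"][2]); tx=np.array([np.cos(y),np.sin(y)]);ty=np.array([np.sin(y),-np.cos(y)])
v=t[:2]-o["tool_pos"][:2]; print("post rel tool",v@tx,v@ty)
tip=np.r_[o["tool_pos"][:2]+.098*tx,o["tool_pos"][2]+.0175]; print("tip px pred",proj(cb,tip)); g=b.max(2)
u,w=proj(cb,tip).astype(int)
for r in range(w-16,w+22,2): print(r,' '.join(map(str,g[r,u-20:u+21:2])))
E
```

```text
18.2833 [0.47915989 0.18088964 0.30035676] [1.79989522e+02 5.24844515e-02 7.11142938e+01]
[320.5  61.5] (35.0, 65.0) 2213.0
tall [0.51561369 0.28918737 0.24      ] [np.float64(69.0), np.float64(-19.0), np.float64(-107.0), np.float64(161.0)] [np.float64(0.0226), np.float64(0.0453), np.float64(0.0226), np.float64(0.0469)]
post rel tool 0.11426706389635805 -0.0005626107828553227
tip px pred [321.34159455  75.65715464]
59 244 244 244 243 243 243 243 245 244 240 242 242 242 240 241 245 244 239 237 239 241
61 244 244 245 243 243 244 243 246 244 240 242 242 243 241 242 245 244 239 236 239 242
63 245 243 245 242 243 244 244 246 244 241 242 243 243 241 242 245 244 239 238 240 242
65 245 244 245 243 244 244 243 246 244 241 242 243 242 240 242 245 245 240 237 240 242
67 242 241 241 241 240 240 239 239 239 238 237 237 238 236 236 236 235 235 234 234 234
69 242 241 241 240 241 240 240 239 239 238 238 238 237 237 236 235 235 235 234 235 234
71 242 241 241 241 241 240 240 239 239 238 238 238 237 237 236 236 235 236 235 235 235
73 242 242 241 241 240 240 240 239 239 238 238 237 237 236 236 236 236 2
[... 268 characters left out ...]
222 221
81 107 106 106 103 103 106 103 158 179 182 177 166 147 120 107 107 101 106 107 107 103
83 107 107 106 107 106 106 171 199 207 208 203 191 175 151 118 107 108 107 108 106 107
85 107 97 108 106 98 144 200 214 219 220 215 205 187 166 137 106 107 102 104 107 108
87 107 108 108 107 107 178 213 222 228 229 228 217 198 177 149 113 104 108 108 107 107
89 123 106 106 107 106 199 221 229 242 243 238 226 204 185 159 121 103 106 107 106 97
91 168 153 149 151 152 204 223 232 248 253 245 225 207 186 162 126 138 156 157 159 157
93 171 169 168 168 169 205 223 232 247 253 245 225 205 184 161 125 149 171 171 170 170
95 170 169 169 169 168 205 223 232 248 253 244 224 206 185 161 125 148 170 169 169 168
```

Call:
arm_command:
  series: "2.5 0 15 0 255;0 0 25 0 255;0 0 20 0 255;0 0 15 0 255;0 0 8 0 255;0 0 5 0 255;0 0 0 0 255;0 0 0 0 255;0 0 0 0 255"

```text
time_s: 19.03
tool_pos: [0.4803, 0.1855, 0.2138]
tool_rot: [179.9, -0.1, 71.2]
force: [0.0, 0.1, -4.8]
grip_width: 0.0236
grasp_force: 50.0
```

Call:
arm_command:
  series: "5 0 0 0 255;5 0 0 0 255;5 0 0 0 255;5 0 0 0 255;0 0 0 0 255;0 0 0 0 255;0 0 0 0 255"

```text
time_s: 19.62
tool_pos: [0.4862, 0.2032, 0.2127]
tool_rot: [180.0, 0.1, 71.2]
force: [-0.6, -5.7, -0.5]
grip_width: 0.0235
grasp_force: 50.0
```

```bash
cat > st.py <<'E'
from h import *
o=telemetry.get_obs(); y=np.radians(71.2); m=np.array([np.cos(y),np.sin(y)]); n=np.array([np.sin(y),-np.cos(y)])
v=o["tool_pos"][:2]-np.array([.4861,.2026]); print(o["time_s"],"mill x,y",(v@n*1e3).round(1),(v@m*1e3).round(1),"z",(o["tool_pos"][2]*1e3).round(1),"rot",o["tool_rot"].round(2),"F mill",(o["force"][:2]@n).round(1),(o["force"][:2]@m).round(1),o["force"][2].round(1),"grip",o["grip_width"].round(4))
E
python3 st.py
```

```text
Traceback (most recent call last):
  File "st.py", line 3, in <module>
    v=o["tool_pos"][:2]-np.array([.4861,.2026]); print(o["time_s"],"mill x,y",(v@n*1e3).round(1),(v@m*1e3).round(1),"z",(o["tool_pos"][2]*1e3).round(1),"rot",o["tool_rot"].round(2),"F mill",(o["force"][:2]@n).round(1),(o["force"][:2]@m).round(1),o["force"][2].round(1),"grip",o["grip_width"].round(4))
                                                                                                                                                                                                                                                                                    ^^^^^^^^^^^^^^^^^^^^^
AttributeError: 'float' object has no attribute 'round'
```

Call:
arm_command:
  series: "3 0 0 0 255;3 0 0 0 255;3 0 0 0 255;2.5 0 0 0 255;0 0 0 0 255;0 0 0 0 255;0 0 0 0 255"

```text
time_s: 20.2
tool_pos: [0.4896, 0.213, 0.2127]
tool_rot: [180.0, 0.2, 71.2]
force: [-3.1, -7.9, -0.3]
grip_width: 0.0236
grasp_force: 50.0
```

```bash
sed -i 's/(\?o\["grip_width"\].round(4)/o["grip_width"]/' st.py; python3 st.py
```

```text
20.2 mill x,y -0.0 11.0 z 212.7 rot [180.     0.2   71.18] F mill -0.4 -8.4 -0.3 grip 0.02362637566831794
```

Call:
arm_command:
  series: "0 0 4 0 255;0 0 4 0 255;0 0 4 0 255;0 0 4 0 255;0 0 4 0 255;0 0 4 0 255;0 0 4 0 255;0 0 3 0 255;0 0 0 0 255;0 0 0 0 255"
  squeeze: 60

```text
time_s: 21.03
tool_pos: [0.4888, 0.2124, 0.18]
tool_rot: [-179.9, 0.3, 71.2]
force: [-1.0, -7.1, -7.9]
grip_width: 0.0232
grasp_force: 60.0
```

```bash
python3 st.py; python3 snap.py side g1; python3 snap.py wrist g1w; python3 - <<'E'
from mill import *
o=telemetry.get_obs();b,cb=ld("g1w"); y=np.radians(71.2);tx=np.array([np.cos(y),np.sin(y)]); g=b.max(2)
for s,dz in((.055,.0295),(.03,.0295),(-.03,.0295)): print(s,proj(cb,np.r_[o["tool_pos"][:2]+s*tx,o["tool_pos"][2]+dz]))
print(g[40:240:4,318])
E
```

```text
21.0333 mill x,y -0.6 10.1 z 180.0 rot [-179.9     0.32   71.18] F mill 1.4 -7.0 -7.9 grip 0.02317227648111032
21.0833 [0.48866634 0.21217805 0.1796615 ] [-179.88926706    0.35303354   71.17780414]
21.1333 [0.48855225 0.21196843 0.17934465] [-179.86934089    0.38090922   71.16609832]
0.055 [321.1774031  172.28766427]
0.03 [321.26817289 221.0045927 ]
-0.03 [321.450657   318.94539503]
[154 155 157 163 156 140 128 161 165 164 172 240 241 241 242 242 242 242
 242 242 243 243 238 239 239 239 239 239 252 253 253 253 253  44 113 115
  88  48  47  48  48 131 133 134 134 135 134 134 134 134]
```

Call:
arm_command:
  series: "0 0 1.5 0 255;0 0 1.5 0 255;0 0 1.5 0 255;0 0 1.5 0 255;0 0 0 0 255;0 0 0 0 255;0 0 0 0 255"

```text
time_s: 21.72
tool_pos: [0.4891, 0.2136, 0.175]
tool_rot: [-179.9, 0.2, 71.2]
force: [-1.7, -6.4, -3.3]
grip_width: 0.0234
grasp_force: 60.0
```

```bash
python3 st.py
```

```text
21.7167 mill x,y -0.7 11.4 z 175.0 rot [-179.95    0.19   71.22] F mill 0.4 -6.6 -3.3 grip 0.02344634593955611
```

Call:
arm_command:
  series: "0 0 1 0 255;0 0 0 0 255;-2 0 0 0 255;-2 0 0 0 255;-2 0 0 0 255;-2 0 0 0 255;-2 0 0 0 255;0 0 0 0 255;0 0 0 0 255;0 0 0 0 255"

```text
time_s: 22.55
tool_pos: [0.4864, 0.2056, 0.1744]
tool_rot: [180.0, 0.0, 71.3]
force: [-0.7, -3.6, -4.0]
grip_width: 0.0231
grasp_force: 60.0
```

```bash
python3 st.py
```

```text
22.55 mill x,y -0.7 2.9 z 174.4 rot [1.800e+02 2.000e-02 7.126e+01] F mill 0.4 -3.6 -4.0 grip 0.02314303958393932
```

Call:
arm_command:
  series: "-2 0 0 0 255;-2 0 0 0 255;-1 0 0 0 255;0 0 0 0 255;0 0 0 0 255;0 0 0 0 255"

```text
time_s: 23.05
tool_pos: [0.4848, 0.2011, 0.1745]
tool_rot: [180.0, -0.0, 71.3]
force: [0.1, -3.2, -4.8]
grip_width: 0.0236
grasp_force: 60.0
```

```bash
python3 st.py
```

```text
23.05 mill x,y -0.7 -1.9 z 174.5 rot [ 1.7999e+02 -1.0000e-02  7.1280e+01] F mill 1.1 -2.9 -4.8 grip 0.0236312486078248
```

Call:
arm_command:
  series: "-1 0 0 0 255;-1 0 0 0 255;0 0 1.5 0 255;0 0 1 0 255;0 0 0 0 255;0 0 0 0 255;0 0 0 0 255"

```text
time_s: 23.63
tool_pos: [0.4842, 0.1997, 0.1722]
tool_rot: [180.0, -0.0, 71.3]
force: [0.0, 0.1, -4.2]
grip_width: 0.0235
grasp_force: 60.0
```

```bash
python3 st.py
```

```text
23.6333 mill x,y -0.9 -3.4 z 172.2 rot [ 1.7999e+02 -5.0000e-02  7.1300e+01] F mill -0.0 0.1 -4.2 grip 0.023451328163566945
```

Call:
arm_command:
  series: "0 0 0.7 0 255;0 0 0.7 0 255;0 0 0.6 0 255;0 0 0 0 255;0 0 0 0 255;0 0 0 0 255"

```text
time_s: 24.13
tool_pos: [0.4843, 0.1996, 0.1704]
tool_rot: [180.0, -0.1, 71.3]
force: [0.1, 0.7, -1.0]
grip_width: 0.0237
grasp_force: 60.0
```

```bash
python3 st.py
```

```text
24.1333 mill x,y -0.7 -3.4 z 170.4 rot [ 1.7998e+02 -5.0000e-02  7.1280e+01] F mill -0.1 0.7 -1.0 grip 0.023702324736795975
```

Call:
arm_command:
  series: "0 0 0 0 0;0 0 0 0 0;0 0 0 0 0;0 0 0 0 0;0 0 0 0 0;0 0 0 0 0;0 0 -10 0 0;0 0 -25 0 0;0 0 -35 0 0;0 0 -35 0 0;0 0 -25 0 0;-20 0 0 0 0;-30 0 0 0 0;-10 0 0 0 0;0 0 0 0 0;0 0 0 0 0"

```text
time_s: 25.47
tool_pos: [0.465, 0.1424, 0.3007]
tool_rot: [180.0, -0.1, 71.2]
force: [-0.5, -0.1, -0.1]
grip_width: 0.0872
grasp_force: 0.0
```

```bash
python3 st.py; python3 snap.py wrist e1; python3 snap.py side e2; python3 snap.py scene e3; python3 - <<'E'
from mill import *
b,cb=ld("e1"); s,c1=ld("e2"); q,c2=ld("e3")
y=np.radians(71.2);m=np.array([np.cos(y),np.sin(y)]);O=np.array([.4861,.2026])
for yy,z in((-.059,.2),(.051,.2),(-.08,.188),(.08,.188)): 
    p=np.r_[O+yy*m,z]; print(yy,proj(cb,p).round(1),proj(c1,p).round(1),proj(c2,p).round(1))
cv2.imwrite("pics/v5.png",np.hstack([cv2.resize(b[20:270,220:420],(240,300)),cv2.resize(s[80:230,220:345],(275,330),interpolation=2)[:300],cv2.resize(q[110:235,350:470],(285,300),interpolation=2)]))
E
```

```text
25.4667 mill x,y -0.6 -63.8 z 300.7 rot [ 1.7995e+02 -7.0000e-02  7.1210e+01] F mill -0.5 -0.3 -0.1 grip 0.08717527422739077
25.5167 [0.46490396 0.14323125 0.30038999] [ 1.79983437e+02 -6.07137813e-02  7.13006293e+01]
25.5667 [0.4648827  0.1435737  0.30016861] [-1.79999218e+02 -4.19927836e-02  7.13482793e+01]
25.6167 [0.46483461 0.14363941 0.29996118] [-1.79983133e+02 -1.97066236e-02  7.13745926e+01]
-0.059 [322.  193.4] [275.2 135.7] [387.6 144.8]
0.051 [321.9  68.7] [284.7 118.1] [430.  151.1]
-0.08 [321.9 209.7] [273.6 143.8] [379.2 146.8]
0.08 [321.9  33.4] [287.1 118. ] [440.5 156. ]
```

View pics/v5.png

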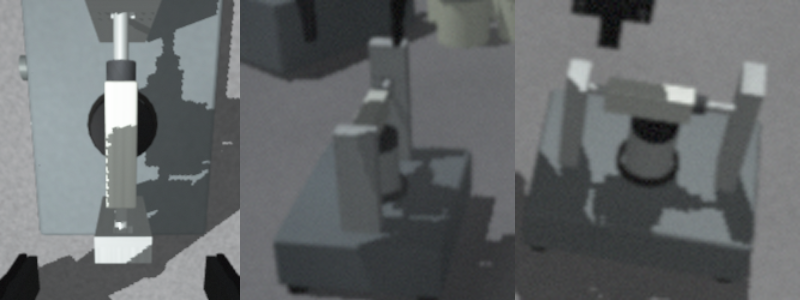

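The final picture shows the bar level between the posts, with its ends at crop rows 60 and 208 against predictions of 58 and 208. Both pins enter their recesses and the jar stands upright beneath. The gripper is clear and open, so I hand in.

```bash
python3 -c "
from cell import env
print(env.sign_off())"
```

```text
the job is handed in; nothing more can be done
None
```

The jar is seated upright in the mill and the bar is sprung in with both ends home by force and camera checks; the arm touched nothing else and is clear, and I handed the job in at about 25.6 s (no verdict was returned).

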